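# Shift the bench gearbox into the gear marked by the index pin

### The job

Put the gearbox on the bench into the gear marked by the tall index pin: with your fingers closed, push the knob of the selector lever through the gate, out of the leg it stands in, along the crossing channel and then fully home into the slot that ends beside the pin. Only push, never take the lever between the fingers, and leave the loose things round about where they are. Finish clear of the lever.

Things in the scene. Friction and masses are not known exactly. Their poses are not given: they have to be found in the camera images.
- gearbox: Grey cast gearbox fixed to the bench, 270 x 270 mm at the foot, flat deck 94 mm above the bench. Origin: centre of its underside; x along the legs of the gate (roughly away from the robot), y along the crossing channel (to the left), z up. A turret in the middle of the deck carries a steel gate plate, 128 (x) x 120 (y) mm, 6 mm thick, its top 125 mm above the origin.
- gate_mid (a point): Middle of the gate, on the plate's top; axes as the gearbox. Three legs along x, at y = +26 (left), 0 (middle) and -26 mm (right), joined by one crossing channel along y at x = 0; all 16 mm wide. Home at the far or near end of a leg the lever's 10 mm shaft stands at x = +26 or -26 mm. The lands between legs have rounded noses that guide a shaft up to about 4 mm off a leg's middle into it.
- pivot (a point): Where the selector lever pivots, both ways: inside the gearbox, 32 mm above its origin, 90 mm under the gate plate's middle. The lever stays where it is left (dry friction, about 1.5 N at the knob), with no spring or detent: at home the shaft just stops against the end of the slot. It starts in the right leg, anywhere along it.
- shift (a joint): Fore-and-aft angle of the lever, rad: 0 with the shaft in the crossing channel, growing as the knob goes along the gearbox's +x; about +0.28 home at the far end of a leg, -0.28 home at the near end. The shaft stands in the gate at x = 90 mm x tan(shift)/cos(rock).
- rock (a joint): Sideways angle of the lever, rad: 0 in the middle leg, growing as the knob goes along the gearbox's +y; +0.28 in the left leg, -0.28 in the right leg. The shaft stands in the gate at y = 90 mm x tan(rock).
- knob (a point): Centre of the lever's black ball knob, 40 mm diameter, 170 mm from the pivot, some 188 to 202 mm above the bench; it swings about 47 mm either way in x and in y. Beneath it the bare 10 mm steel shaft goes down to the gate.
- shaft (a point): Point on the lever's shaft, 35 mm below the knob's centre along the shaft (its x, y, z axes are the lever's; z runs up the shaft). Taking the lever between the fingers here or at the knob fails the run.
- gate_pin (a point): Point on the shaft's middle line, 93 mm from the pivot, level with the gate plate: where the lever stands in the gate.
- index_pin: Tall steel index pin, 14 mm diameter, 30 mm above the gate plate (the other slots have 3 mm flat screw heads). Fixed beyond the end of the wanted slot, on that leg's middle line, 52 mm along x from the crossing channel's middle; that slot is the far or near end of the middle or left leg. Origin: centre of its foot, on the plate. With the lever home, the shaft's middle is about 26 mm from it.
- oil_bottle: White oil bottle, 60 mm diameter, 170 mm tall, loose, left of the gearbox. Leave alone. Origin: centre of its base.
- paint_tin: Steel tin, 76 mm diameter, 100 mm tall, loose, right of the gearbox. Leave alone. Origin: centre of its base.
- bearing: Steel bearing ring, 42 mm diameter, 14 mm high, lying loose on the gearbox deck, near left. Leave alone. Origin: centre of its underside.
- socket: Steel socket, 26 mm diameter, 38 mm tall, standing loose on the gearbox deck, far right. Leave alone. Origin: centre of its base.
- spanner: Spanner, 180 mm long, lying loose on the bench at the left. Leave alone.
- parts_cup: White cup, 80 mm wide, 60 mm tall, loose on the bench at the right. Leave alone. Origin: centre of its base.
- driver: Screwdriver, 200 mm long, lying loose on the bench at the right, near the robot. Leave alone.

How it is judged (in metres and radians):
At the end, for the whole second after the job is handed in: The lever's shaft, at the gate plate, stands within 31 mm (in plan) of the index pin's axis, that is within about 5 mm of fully home in the marked slot (26 mm), and is at rest; each loose thing is within 15 mm of where it was (horizontal distance between gate_pin and index_pin below 0.031 m and velocity of joint shift between -0.05 and 0.05 rad/s and velocity of joint rock between -0.05 and 0.05 rad/s and distance of each of oil_bottle, paint_tin, bearing, socket, spanner, parts_cup, driver from where it was at the start of the episode below 0.015 m); the robot touches nothing.
It fails at once if the lever is taken between the fingers (grasp point within 16 mm of the knob's centre or 10 mm of the shaft point) (distance between the grasp point and knob below 0.016 m or distance between the grasp point and shaft below 0.01 m).
It fails at once if a loose thing is moved more than 15 mm, lifted or knocked over (distance of any of oil_bottle, paint_tin, bearing, socket, spanner, parts_cup, driver from where it was at the start of the episode above 0.015 m or angle between any of oil_bottle, paint_tin, bearing, socket, parts_cup's own z axis and vertical above 0.4 rad).
It also fails if it takes over 56 s, if anything falls off the work surface, if the arm or the gripper's body presses on something with over 40 N, if the wrist force passes 120 N, or if a joint passes its speed limit or range.

### The arm

A 6-joint arm with a two-finger parallel gripper is mounted at the origin on the work surface. World frame = base frame: x ahead of the robot, y to its left, z up, the work surface at z = 0. Lengths are in mm, angles in rad, forces in N, time in s.
With the tool pointing down it reaches from about 325 to 875 mm from the base axis. Payload 4.4 kg.
Tool frame: the origin (TCP) lies on the centre line of the jaws, within the pads' length; the fingertips stand ahead of it and the grasp point (between the pads) lies 6 mm ahead of it (ctrl.tcp_to_tips is the z of the fingertips in the tool frame, in mm); z points along the fingers, y is the direction in which the jaws open and shut (so a half turn about z gives the same grasp; the last joint's range is limited). The gripper opens to 85 mm and grips with 20 to 120 N. Pads are 22 mm wide; open, the fingers measure 114 mm over their backs; the gripper's body (76 mm by 85 mm) begins 54 mm behind the grasp point. The pads swing forward as they close: fully open they stand 13 mm farther back than shut.
Start: joints at [-1.262, 0.207, 1.542, -0, 1.393, -0.15], TCP at [254.64, -515.544, 256.282] pointing down, gripper open.
Joint ranges: [-2.73, 2.73], [-0.86, 2.22], [0.23, 2.46], [-1.11, 4.25], [0.08, 2.63], [-2.82, 2.82]. Speed limits (rad/s): [2.79, 2.79, 3.14, 3.14, 3.14, 3.14].

### API

Orientations are given as a 3x3 rotation matrix whose columns are the frame's x, y, z axes.
In Python, from plant import ctrl, sensors, optics gives the robot as it stands. Calls block until the motion is done:
- ctrl.move_ptp(position, orientation): joint-space move of the TCP to a pose.
- ctrl.move_l(position, rot=None, vel=150, threshold=None): straight line of the TCP; rot=None keeps the orientation; vel is the mean speed in mm/s. With threshold (N) it stops when the force on the tool has changed by that much, and returns True; else False.
- ctrl.set_joints(angles): joint-space move.
- ctrl.gripper_to(opening, force=None): finger opening in mm; force is the grip in N (None keeps the last); returns when the fingers have stopped.
- ctrl.hold(seconds).
- ctrl.solve_ik(position, orientation): joint angles nearest the present ones, or None.
- sensors.read_state(): the state.
- optics.grab_frame(name): name is "scene" or "top" or "wrist"; returns (picture, depth): 400x640x3 uint8, red, green, blue; 400x640 float32, mm along the optical axis (not along the pixel's ray), 0 where there is no reading.
- optics.camera_params(name): a dict with "mtx" (3x3 intrinsics, pixels), "R" (3x3) and "t" (3): a world point X has camera coordinates R X + t; the wrist camera has in their place "T_tool_cam" (4x4, takes a point from camera to tool coordinates, whose origin is the TCP and whose axes are the flange's). Camera axes: x right, y down, z forward; pixel columns grow to the right and rows downward; lengths in mm; the calibration is good to about 2 mm. The wrist camera is an equidistant fisheye: a pixel r from the principal point sees the ray r / f radians off the axis. A picture is of the moment at which its call begins: read the wrist's pose just before it. camera_params takes no time and is no camera call.
A pose or a line that the arm cannot do raises ctrl.MotionError and nothing moves.
- ctrl.finish_job(): hands the job in, once; it reports no verdict.
The state is a dict: "t": time; "q": joint angles; "qvel": joint speeds; "tau": joint torques, N m; "eef_pos": TCP position; "eef_rot": TCP orientation; "force": force on the tool from outside, world axes, zero at the start; "wrist_torque": the same for the moment, N m; "grip_width": finger opening in mm.
Only numpy, scipy, OpenCV 4.12 (cv2) and the standard library are available. Lean on these libraries where they do the work, as an engineer would, in place of code of your own. Each camera call takes 0.05 s, during which the arm holds its last target.

## Working session

There is one attempt and no reset: what is moved stays moved. The work goes in short steps, each a Python script; the robot and the scene stay as the last script left them, time stands still between calls to the robot, and variables do not carry over. Pictures are saved under pics/ and viewed, and the job is handed in when it is done.

```bash
ls; mkdir -p pics
python3 - <<'E'
from plant import ctrl,sensors,optics
import cv2,numpy as np
s=sensors.read_state(); print(s['t'],s['eef_pos'],s['eef_rot'],s['grip_width'],ctrl.tcp_to_tips)
for n in ("scene","top","wrist"):
    im,d=optics.grab_frame(n); cv2.imwrite(f"pics/{n}0.png",im[:,:,::-1]); np.save(f"{n}0.npy",d); print(n,optics.camera_params(n))
E
```

```text
pics
0.0 [ 254.43756258 -514.84290481  255.10844438] [[ 8.96573244e-01  4.42894926e-01 -7.09589832e-04]
 [ 4.42895358e-01 -8.96570558e-01  2.22199946e-03]
 [ 3.47914936e-04 -2.30645931e-03 -9.99997280e-01]] 85.49756128896462 25.0
scene {'mtx': array([[379.91634861,   0.        , 321.27390622],
       [  0.        , 379.91634861, 201.97275887],
       [  0.        ,   0.        ,   1.        ]]), 'R': array([[ 0.79886945,  0.60145596, -0.00763718],
       [ 0.40492113, -0.54712908, -0.73259037],
       [-0.44479937,  0.58215161, -0.68062694]]), 't': array([-424.44189677,  -77.63248707, 1360.96462433])}
top {'mtx': array([[362.48035707,   0.        , 320.37162105],
       [  0.        , 362.48035707, 200.274544  ],
       [  0.        ,   0.        ,   1.        ]]), 'R': array([[ 0.01176105, -0.9998204 , -0.01486067],
       [-0.99835973, -0.01090849, -0.05620365],
       [ 0.05603144,  0.01549731, -0.99830873]]), 't': array([  37.92398253,  498.10752726, 1220.90471617])}
wrist {'mtx': array([[309.70691629,   0.        , 324.06282026],
       [  0.        , 309.70691629, 199.06290173],
       [  0.        ,   0.        ,   1.        ]]), 'T_tool_cam': array([[-3.22281167e-04, -9.65463412e-01, -2.60538474e-01,
         6.44234874e+01],
       [ 9.99999696e-01, -1.26068811e-04, -7.69814306e-04,
         6.86187271e-01],
       [ 7.10381771e-04, -2.60538642e-01,  9.65463159e-01,
        -1.18698846e+02],
       [ 0.00000000e+00,  0.00000000e+00,  0.00000000e+00,
         1.00000000e+00]])}
```

View pics/scene0.png

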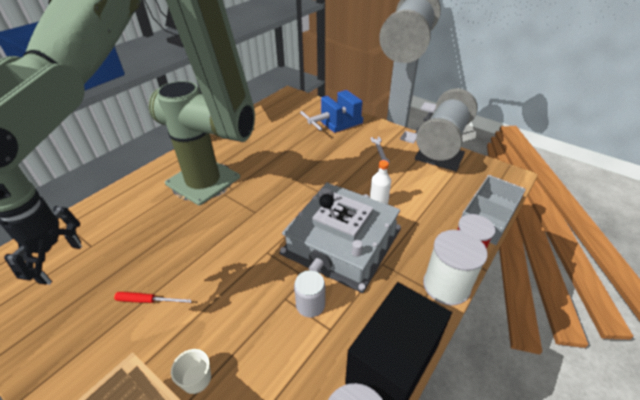

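View pics/top0.png

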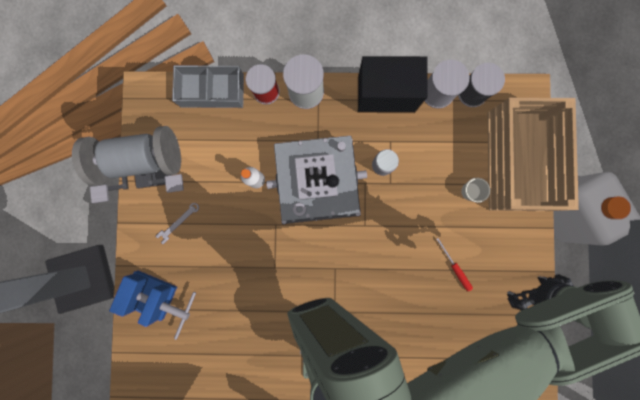

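Run:
```python
import cv2
a=cv2.imread('pics/top0.png')[60:220,230:430]; cv2.imwrite('pics/top0c.png',cv2.resize(a,(750,600),interpolation=cv2.INTER_CUBIC))
a=cv2.imread('pics/scene0.png')[80:260,230:470]; cv2.imwrite('pics/scene0c.png',cv2.resize(a,(800,600),interpolation=cv2.INTER_CUBIC))
```

```text
(no output)
```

View pics/top0c.png

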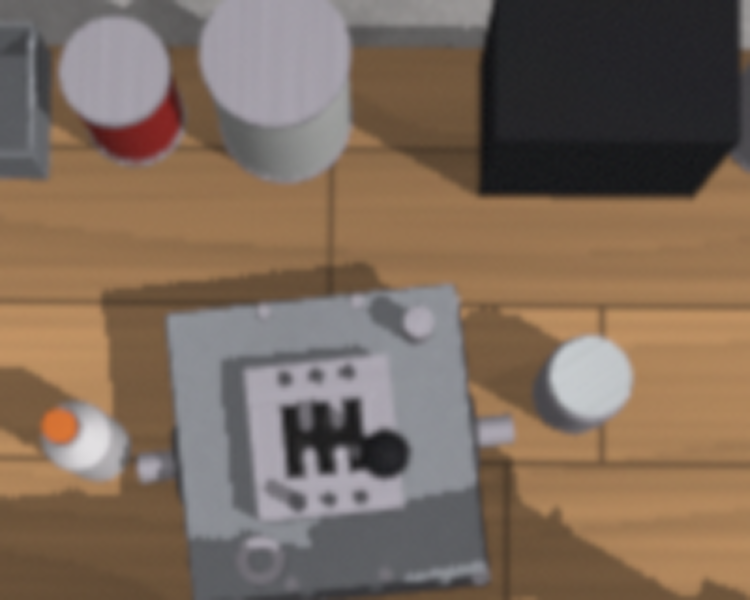

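View pics/scene0c.png

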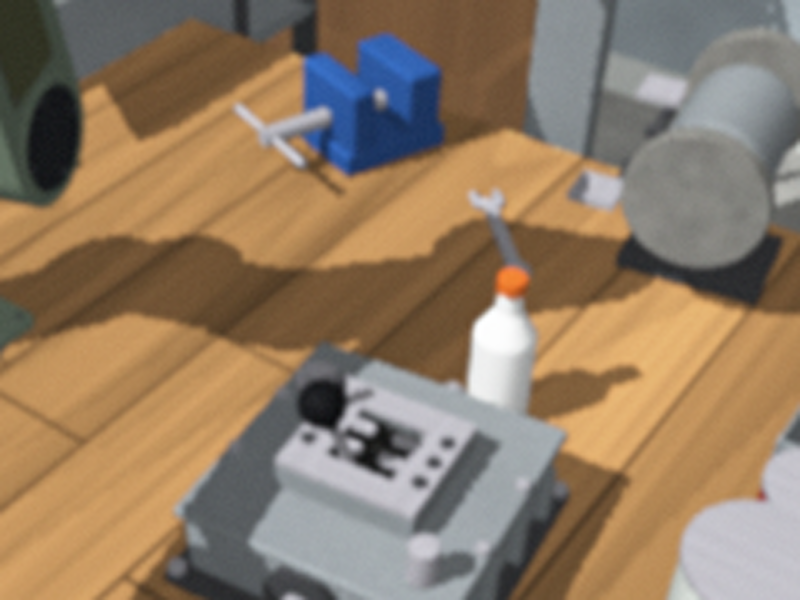

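The top view shows three screw heads at the far end (crop y≈375). At the near end there are two screws, plus a streak at the left (crop 270–300, 490–505), probably the pin with its shadow. Next I'll measure the plate and confirm the pin with depth and a closer wrist view.

```bash
cat > h.py <<'E'
import cv2,numpy as np
from plant import ctrl,sensors,optics
def ray(n,uv,z,P=None):
    P=P or optics.camera_params(n); uv=np.atleast_2d(uv).astype(float)
    d=np.c_[uv,np.ones(len(uv))]@np.linalg.inv(P['mtx']).T@P['R']
    c=-P['R'].T@P['t']; return c+d*((z-c[2])/d[:,2])[:,None]
def proj(n,X):
    P=optics.camera_params(n); x=(np.atleast_2d(X)@P['R'].T+P['t'])@P['mtx'].T; return x[:,:2]/x[:,2:]
def cloud(n,d):
    P=optics.camera_params(n); v,u=np.indices(d.shape); X=np.stack([u*d,v*d,d],-1)@np.linalg.inv(P['mtx']).T
    return (X-P['t'])@P['R']
def wray(uv,z,st):
    P=optics.camera_params('wrist'); uv=np.atleast_2d(uv).astype(float)
    q=(uv-P['mtx'][:2,2])/P['mtx'][0,0]; r=np.linalg.norm(q,axis=1,keepdims=True)+1e-9
    d=np.c_[q/r*np.sin(r),np.cos(r)]; T=P['T_tool_cam']; R=np.array(st['eef_rot'])
    d=d@T[:3,:3].T@R.T; c=np.array(st['eef_pos'])+R@T[:3,3]
    return c+d*((z-c[2])/d[:,2])[:,None]
def wproj(X,st):
    P=optics.camera_params('wrist'); T=P['T_tool_cam']; R=np.array(st['eef_rot'])
    p=(np.atleast_2d(X)-st['eef_pos'])@R; p=(p-T[:3,3])@T[:3,:3]
    r=np.hypot(p[:,0],p[:,1]); th=np.arctan2(r,p[:,2]); return P['mtx'][:2,2]+p[:,:2]*(th/r*P['mtx'][0,0])[:,None]
E
python3 - <<'E'
from h import *
im=cv2.imread('pics/top0.png'); d=np.load('top0.npy'); X=cloud('top',d)
reg=np.zeros(d.shape,bool); reg[130:225,265:365]=1
z=X[...,2]
for lo,hi in((85,102),(115,135),(140,175),(175,230)):
    m=reg&(z>lo)&(z<hi); p=X[m]; print(lo,hi,m.sum(),np.median(p,0) if len(p) else '')
    if len(p):
        v,u=np.nonzero(m); print(u.min(),u.max(),v.min(),v.max())
m=(reg&(z>115)&(z<135)).astype(np.uint8)
m=cv2.morphologyEx(m,cv2.MORPH_CLOSE,np.ones((9,9)))
c=max(cv2.findContours(m,0,2)[0],key=cv2.contourArea)
W=ray('top',c[:,0],125)[:,:2].astype(np.float32); print('plate',cv2.minAreaRect(W))
m=(reg&(z>80)).astype(np.uint8); m=cv2.morphologyEx(m,cv2.MORPH_OPEN,np.ones((5,5)));c=max(cv2.findContours(m,0,2)[0],key=cv2.contourArea)
print('deck',cv2.minAreaRect(ray('top',c[:,0],94)[:,:2].astype(np.float32)))
k=((im.max(2)<38)&reg&(z>150)).astype(np.uint8); v,u=np.nonzero(k); print('knob px',u.mean(),v.mean(),k.sum(),ray('top',[u.mean(),v.mean()],195))
print(np.round(z[180:200,294:330:2]))
E
```

```text
85 102 4533 [564.59861074  56.14389349  95.33412759]
274 359 136 220
115 135 1192 [578.78470685  58.6832882  126.52140848]
295 345 142 199
140 175 18 [511.21796154  75.8952761  155.63593973]
307 325 180 195
175 230 144 [542.53045765   7.73357309 208.93169976]
326 339 174 187
plate ((564.9483032226562, 56.51102066040039), (128.95687866210938, 120.0516586303711), 6.676351070404053)
deck ((564.9446411132812, 56.94219970703125), (249.65499877929688, 259.9245910644531), 6.667235851287842)
knob px 329.59615384615387 179.6346153846154 52 [[548.0840089   14.57155673 195.        ]]
[[  91.   95.  126.  129.  124.  127.   98.   96.  100.  128.  100.   94.
   100.  127.  129.  131.  200.  210.]
 [  98.   97.  126.  125.  127.  128.   99.   97.  101.  122.   97.   92.
    99.  125.  125.  132.  199.  208.]
 [  94.   95.  132.  125.  124.  127.   97.  102.  100.  125.  100.   98.
   101.  126.  126.   97.  201.  209.]
 [  95.   95.  128.  129.  126.  122.   96.  101.   95.  127.  128.   98.
    95.  126.  132.  104.  197.  208.]
 [  94.   93.  125.  129.  127.  131.  100.   95.  100.  132.  124. 
[... 1040 characters left out ...]
9.  126.  130.  128.]
 [  92.   92.   95.  127.  126.  129.  126.  153.  157.  128.  128.  131.
   134.  122.  124.  126.  128.  130.]
 [  95.   97.   99.  126.  127.  126.  128.  156.  155.  126.  129. 1247.
   127.  125.  126.  125.  125.  128.]
 [  98.   94.   95.  124.  127.  127.  126.  126.  132.  127.  127.  127.
   131.  126.  126.  127.  126.  123.]
 [  97.   96.   98.  126.  126.  128.  127.  125.  121.  126.  128.  128.
   124.  119.  103.   94.   97.   95.]
 [  97.   94.   94.  127.  128.  128.  130.  122.  116.  109.   92.   98.
    94.   93.   96.   97.   94.   94.]
 [  93.   93.   95.  117.  109.   96.   91.   93.   96.   98.   92.   95.
    93.  100.   93.   93.   91.   97.]]
```

Depth settles it: the pin top (z≈155) is at gearbox coordinates of about (-51, +25), so the wanted slot is the near end of the left leg. The plate is at (565, 56.5) with yaw 6.68°. The knob is in the right leg, near half, at about (-28, -46). I'll close the fingers, hover on the near side of the knob and look with the wrist camera.

```bash
cat >> h.py <<'E'
C=np.array([565.,56.7]); A=np.radians(6.68)
ca,sa=np.cos(A),np.sin(A); G=np.array([[ca,-sa],[sa,ca]])
ROT=np.array([[ca,sa,0],[sa,-ca,0],[0,0,-1.]])
def w(x,y,z): return np.r_[C+G@[x,y],z]
def g(X): X=np.atleast_2d(X); return (X[:,:2]-C)@G
def report(tag=''):
    s=sensors.read_state(); print(tag,'t',round(s['t'],2),'g',np.round(g(s['eef_pos'])[0],1),'z',round(s['eef_pos'][2],1),'F',np.round(s['force'],1)); return s
def snap(n,name):
    s=sensors.read_state(); im,d=optics.grab_frame(n); cv2.imwrite(f'pics/{name}.png',im[:,:,::-1]); return im,d,s
def knob(n='top'):
    im,d,s=snap(n,'_k'); X=cloud(n,d); q=g(X.reshape(-1,3)).reshape(d.shape+(2,))
    return im,d,X,q
E
python3 - <<'E'
from h import *
ctrl.gripper_to(0)
ctrl.move_ptp(w(-88,-46,300),ROT)
s=report(); print(s['q'],s['grip_width'])
snap('wrist','w1');snap('top','t1');snap('scene','s1')
P=np.array([w(-28,-46,195),w(-52,26,155),w(-52,26,125)]);print(wproj(P,s))
E
```

```text
t 2.95 g [-88.  -46.7] z 299.9 F [0.7 0.4 0.3]
[-1.79014413e-01 -2.51928755e-02  1.70243496e+00 -3.06147485e-04
  1.46443069e+00  1.27619142e+00] -0.13863539428869934
[[321.64129918 123.89629258]
 [239.80480882 152.24765291]
 [247.94178953 148.67095237]]
```

View pics/w1.png

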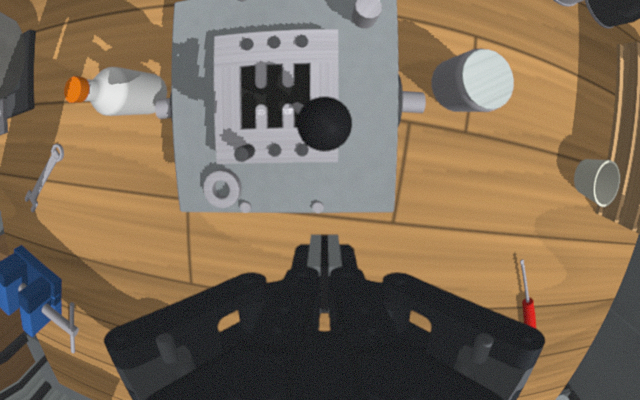

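View pics/s1.png

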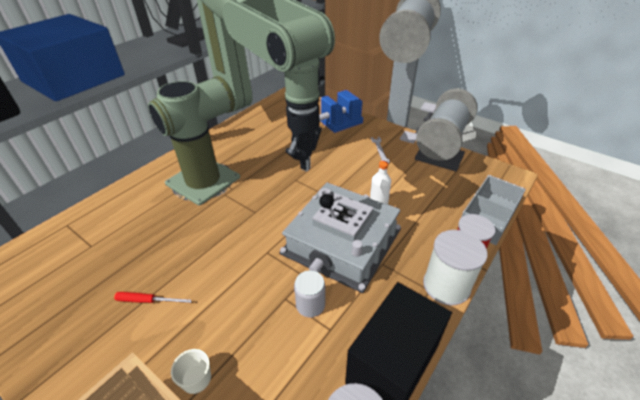

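The wrist view shows the knob at (324, 124). The pin top is at (243, 152), within a few px of my projection (240, 152), so calibration and target are confirmed. First push: forward along the right leg, with the knob ending at x'≈0.

Run:
```python
from h import *
print(g(wray([[324.5,124]],195,report())))
ctrl.move_l(w(-88,-46.5,198),ROT,vel=120); s=report('down'); 
print('hit',ctrl.move_l(w(-31,-46.5,198),vel=50,threshold=15)); report('pushed')
ctrl.move_l(w(-48,-46.5,198),vel=100); s=report('back')
im,d,s=snap('wrist','w2'); snap('top','t2')
```

```text
t 3.1 g [-88.  -46.7] z 299.9 F [-0.3  0.3  0.8]
[[-28.08155881 -48.11329997]]
down t 4.1 g [-87.3 -46.7] z 198.8 F [ 0.9 -0.4 -0.9]
hit False
pushed t 5.39 g [-31.1 -46.5] z 197.9 F [-0.7 -0.4  0.4]
back t 5.71 g [-48.1 -46.4] z 198.1 F [ 0.6 -1.   0.2]
```

View pics/w2.png

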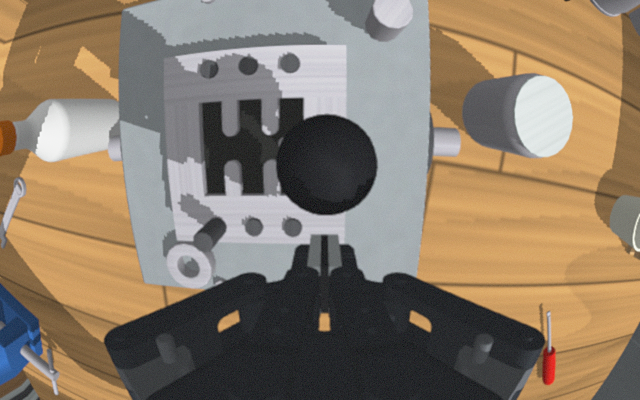

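Run:
```python
import cv2
a=cv2.imread('pics/t2.png')[130:225,265:385]; cv2.imwrite('pics/t2c.png',cv2.resize(a,(758,600),interpolation=cv2.INTER_CUBIC))
```

```text
(no output)
```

View pics/t2c.png

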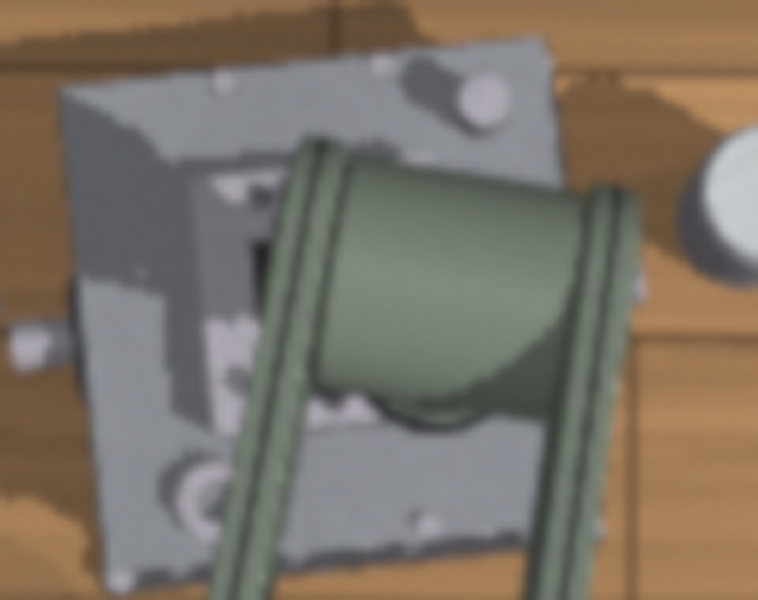

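The knob is at wrist px (327, 164), r≈50, close to the crossing channel. I'll compute its position, then go around by the right and push left along the channel until it stops at the wall.

Run:
```python
from h import *
s=report(); k=g(wray([[327,164.5]],195,s))[0]; print('knob',k)
assert abs(k[0])<6
ctrl.move_l(w(-70,-47,198),vel=120)
ctrl.move_l(w(-70,-110,198),vel=150)
ctrl.move_l(w(0,-110,198),vel=150); report()
print('hit',ctrl.move_l(w(0,20,198),vel=55,threshold=8)); s=report('pushed')
snap('wrist','w3')
ctrl.move_l(s['eef_pos']+np.r_[G@[0,-20],0],vel=100); report('back'); im,d,s=snap('wrist','w4')
```

```text
t 5.81 g [-47.5 -46.5] z 198.3 F [ 0.3 -0.1 -0.6]
knob [ -1.51349192 -48.7609138 ]
 t 7.33 g [  -0.6 -109.2] z 197.5 F [-0.1  0.5 -0.7]
hit True
pushed t 8.47 g [  0.8 -58.9] z 199.3 F [ 0.6 -0.8  3.9]
back t 8.85 g [  0.4 -79.5] z 198.6 F [0.5 0.3 0.4]
```

View pics/w4.png

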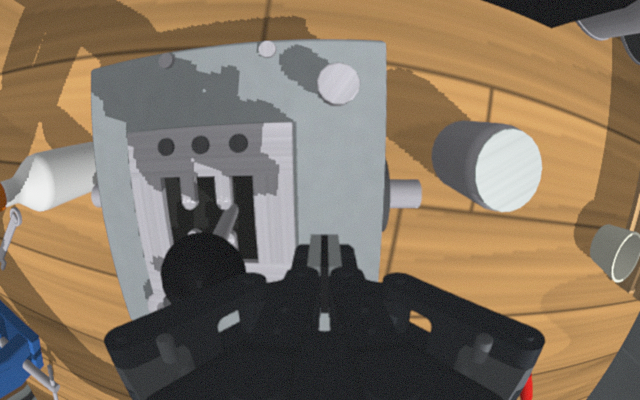

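Run:
```python
from h import *
s=sensors.read_state(); 
for z in(195,200): print('knob',g(wray([[203,275]],z,s))[0])
print('shaft foot',g(wray([[225,228]],140,s))[0])
# predicted gate outline check
for p in [(0,0,125),(52,-26,128),(52,0,128),(26+8,-26,125)]: print(p,wproj(w(*p),s)[0].round(0))
a=cv2.imread('pics/w3.png')[100:330,100:400]; cv2.imwrite('pics/w3c.png',cv2.resize(a,(782,600)))
```

```text
knob [ -5.15238958 -22.75158783]
knob [ -2.27846664 -25.10169416]
shaft foot [ -1.65477609 -17.60951451]
(0, 0, 125) [207. 218.]
(52, -26, 128) [237. 140.]
(52, 0, 128) [199. 142.]
(34, -26, 125) [240. 168.]
```

View pics/w3c.png

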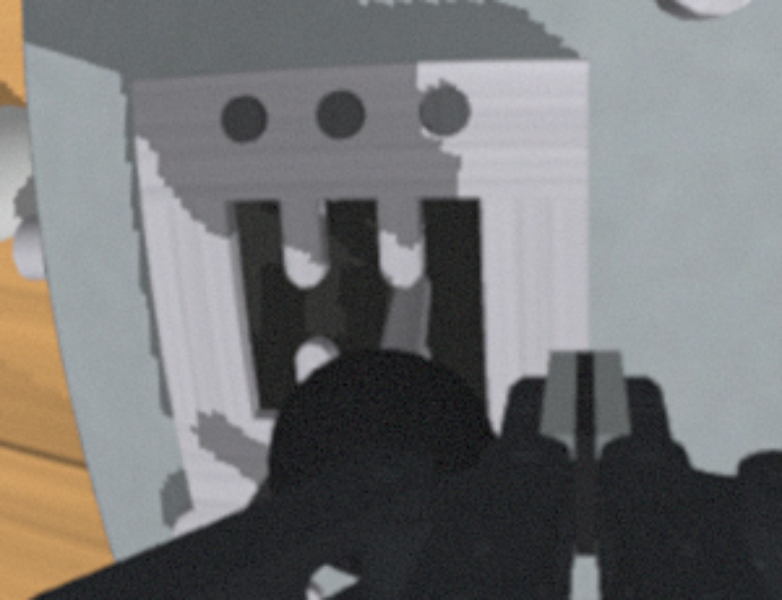

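The shaft stands between the noses at y≈-13, with the knob at about (-3, -24). The stop was light contact: residual force is under 4 N, mostly vertical. I'll carry on with a higher threshold and a slight +x drift to stay off the near noses.

Run:
```python
from h import *
ctrl.move_l(w(-4,-75,198),vel=100)
print('hit',ctrl.move_l(w(3,14,198),vel=55,threshold=22)); s=report('pushed')
snap('wrist','w5')
ctrl.move_l(s['eef_pos']+np.r_[G@[0,-25],0],vel=100); report('back'); im,d,s=snap('wrist','w6')
```

```text
hit False
pushed t 10.93 g [ 3.  13.8] z 198.0 F [ 0.6  0.2 -0.1]
back t 11.38 g [  3.1 -11.7] z 198.1 F [ 0.4  0.2 -0.6]
```

View pics/w6.png

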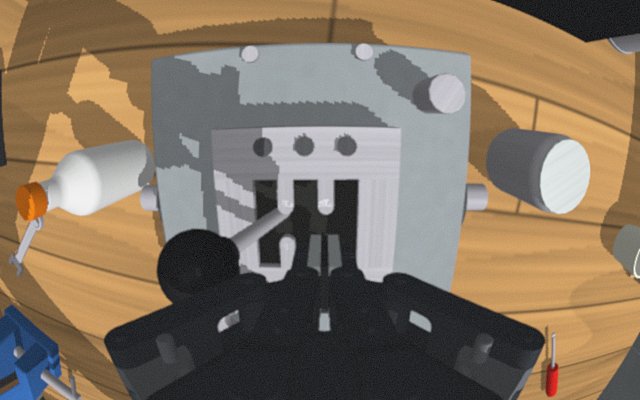

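Run:
```python
from h import *
s=sensors.read_state()
print('knob',g(wray([[199,269]],195,s))[0])
for p in [(0,26,125),(0,13,125),(0,0,125),(0,47,195),(0,40,197)]: print(p,wproj(w(*p),s)[0].round(0))
```

```text
knob [ 1.04102262 46.3911036 ]
(0, 26, 125) [266. 223.]
(0, 13, 125) [286. 223.]
(0, 0, 125) [305. 223.]
(0, 47, 195) [198. 271.]
(0, 40, 197) [210. 274.]
```

The knob is at (1, 46), in line with the left leg. I'll go around the far side and push toward the robot until it stops at home.

Run:
```python
from h import *
ctrl.move_l(w(3,-25,198),vel=150)
ctrl.move_l(w(62,-25,198),vel=150)
ctrl.move_l(w(62,46.5,198),vel=150); report()
print('hit',ctrl.move_l(w(-20,46.5,198),vel=50,threshold=14)); s=report('pushed')
ctrl.move_l(w(40,46.5,200),vel=120)
ctrl.move_l(w(40,46.5,320),vel=200); ctrl.move_l(w(-60,-60,320),vel=250)
report('clear'); snap('wrist','w7')
```

```text
t 12.84 g [61.7 46.3] z 198.1 F [-0.1  0.1  0.7]
hit True
pushed t 14.35 g [-14.9  46.2] z 198.0 F [ 3.6 -0.3  0.5]
clear t 16.45 g [-59.9 -59.6] z 319.2 F [ 0.1 -0.5  0.3]
```

View pics/w7.png

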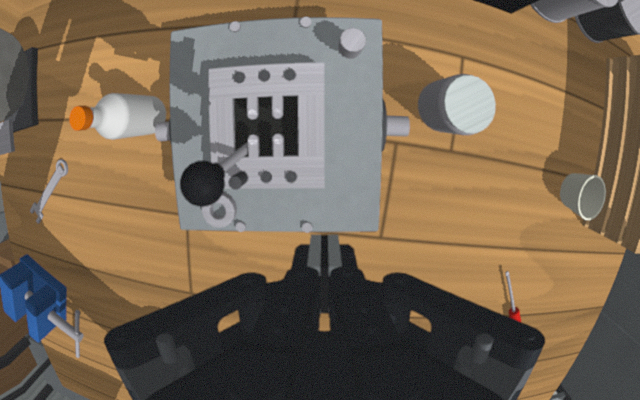

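Run:
```python
from h import *
s=sensors.read_state(); k=g(wray([[203,183]],189,s))[0]; print('knob',k)
ctrl.move_ptp([254.6,-515.5,256.3],s['eef_rot'])
s=report(); im,d,_=snap('top','t8'); snap('scene','s8')
X=cloud('top',d); z=X[...,2]; reg=np.zeros(d.shape,bool); reg[150:215,275:345]=1
m=reg&(z>172)&(z<230); p=X[m]; 
v,u=np.nonzero(reg&(z>165)&(im.max(2)<60)); print(len(u),'knob top',g(ray('top',[(u.min()+u.max())/2,(v.min()+v.max())/2],189)))
a=cv2.imread('pics/t8.png')[130:225,225:415]; cv2.imwrite('pics/t8c.png',cv2.resize(a,(800,400),interpolation=cv2.INTER_CUBIC))
# loose things: compare with first picture
d0=np.load('top0.npy'); a0=cv2.imread('pics/top0.png').astype(int); 
df=(np.abs(a0-im[:,:,::-1]).max(2)>40).astype(np.uint8); df=cv2.morphologyEx(df,cv2.MORPH_OPEN,np.ones((2,2)))
n,_,st,_=cv2.connectedComponentsWithStats(df); print(st[1:][st[1:,4]>6])
```

```text
knob [-46.53050035  44.45141645]
 t 18.55 g [-373.8 -531.8] z 256.5 F [ 0.8 -0.  -0.1]
115 knob top [[-42.4833407   46.57036183]]
[[256 166   5   5  21]
 [311 168   3   7  20]
 [319 171   4   4  13]
 [279 175  12  11  92]
 [328 175  12  14 142]
 [297 184  13  15 150]
 [412 216  29  21 206]
 [386 232  31  17 174]
 [409 233  23  11 137]
 [539 276  31   9 164]
 [508 283  33  29 481]]
```

View pics/t8c.png

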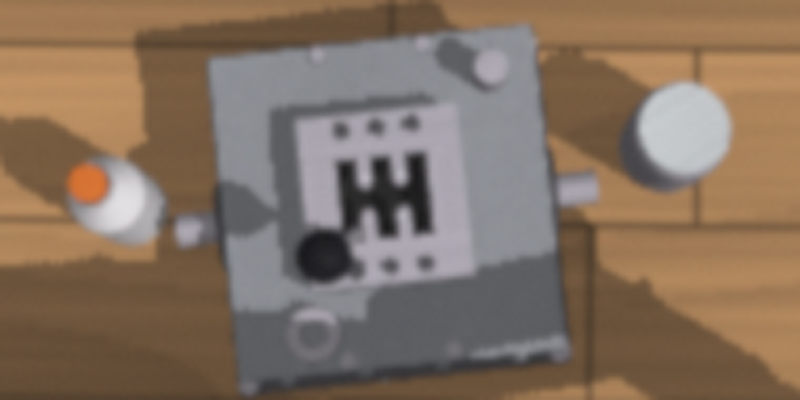

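Three estimates put the knob at x' = -42.5 (top), -46.5 (wrist) and -44.5 (from contact). Geometric home is -45.4. There's time left, so one firmer repeat push will remove the doubt.

Run:
```python
from h import *
ctrl.move_ptp(w(40,-40,320),ROT)
ctrl.move_l(w(40,45.5,320),vel=200)
ctrl.move_l(w(35,45.5,197),vel=150); report()
print('hit',ctrl.move_l(w(-22,45.5,197),vel=40,threshold=28)); s=report('pushed')
ctrl.move_l(w(40,45.5,200),vel=120); ctrl.move_l(w(40,45.5,320),vel=200)
ctrl.move_l(w(-60,-20,320),vel=250); s=report('view'); snap('wrist','w9')
ctrl.move_ptp([254.6,-515.5,256.3],s['eef_rot'])
s2=report(); im,d,_=snap('top','t9')
z=cloud('top',d)[...,2]; reg=np.zeros(d.shape,bool); reg[150:215,275:345]=1
v,u=np.nonzero(reg&(z>165)&(im.max(2)<60)); print(len(u),'knob top',g(ray('top',[(u.min()+u.max())/2,(v.min()+v.max())/2],189)))
w9=cv2.imread('pics/w9.png'); m=(w9.max(2)<60).astype(np.uint8); m[230:]=0
for c in cv2.findContours(m,0,2)[0]:
    if cv2.contourArea(c)>700:
        (a,r)=cv2.minEnclosingCircle(c); print('wrist',a,r,g(wray([a],189,s)))
```

```text
t 22.5 g [35.9 45.1] z 198.2 F [ 0.   0.5 -0.5]
hit False
pushed t 24.07 g [-16.2  45.1] z 198.0 F [15.9  2.9 -9.8]
view t 26.12 g [-59.8 -19.8] z 319.2 F [0.1 0.3 1.1]
 t 28.33 g [-373.8 -531.8] z 256.5 F [-0.6 -0.2  0.3]
115 knob top [[-43.94620926  46.71982608]]
wrist (247.0, 181.5) 24.005306243896484 [[-47.12451576  43.99410933]]
wrist (304.5, 123.42857360839844) 42.527462005615234 [[ 0.03103866 -5.04917357]]
wrist (36.0, 83.5) 43.66072082519531 [[ 72.44098859 303.39092902]]
wrist (618.7391357421875, 24.0) 25.816810607910156 [[ 150.44758984 -366.86417009]]
```

View pics/w9.png

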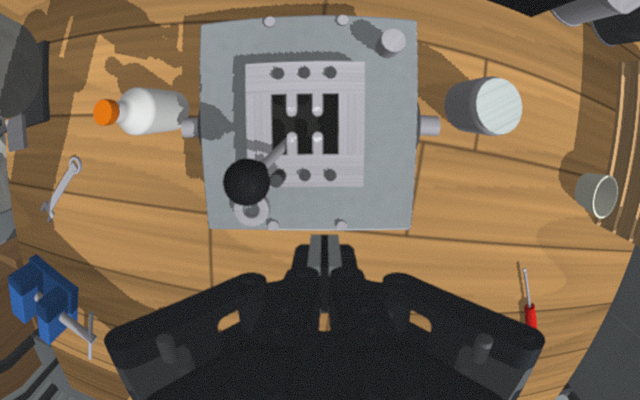

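The arm stalled at TCP x' = -16.2 with about 16 N against the stop (commanded -22), so the lever is hard home. The knob is at px (247, 181) beside the pin, the loose things look undisturbed and the arm is clear.

```bash
python3 -c "
from plant import ctrl; ctrl.finish_job()"
```

```text
the job is handed in; nothing more can be done
```

I handed the job in at about 28 s of the 56 s allowed. My checks show the lever fully home in the slot beside the pin, which is the near end of the left leg. No verdict is reported back.

**What I did:** With the fingers closed, I pushed the knob forward out of the right leg. I then pushed it left along the crossing channel and back toward the robot into the left leg.
- The first push along the channel stopped early on a light contact at the 8 N threshold. I repeated it with a higher threshold, and it went through.
- I repeated the last push more firmly, because my position estimates after the first one differed by about 4 mm. I then parked the arm clear of the lever.

**Last checks:**
- **End stop:** on the repeat push the arm stalled about 6 mm short of its commanded position, with about 16 N against the stop.
- **Knob position:** geometry puts it 45.4 mm back from the crossing channel when home. The top camera read 43.9 mm and the wrist camera 47.1 mm, so they disagree by about 3 mm but bracket it. I worked out the shaft-to-pin distance from these as about 26–27 mm, against the 31 mm limit.
- **Loose things:** they looked undisturbed in the last wrist picture. Comparing the top-camera picture from before the repeat push with the first one showed changes mainly at the lever, the gripper and their shadows. There was also one small unexplained patch beside the oil bottle.

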